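# Rake a dropped balance disc out from under the low sample shelf

## Task

A small brass balance disc for the centrifuge has slid to the back under the low clear shelf. Take the flat rake by its handle, feel your way in until its head is behind the disc, rest the blade lightly on the bench and drag the disc out along the bench until it lies wholly in front of the shelf; then lay the rake flat on the bench, clear of the shelf, and let go. Be gentle: patient samples stand on the shelf, so do not push hard against the shelf or its foot or press hard on the bench, do not touch the disc with the fingers, and leave everything else where it stands.

Things in the scene. Friction and masses are not known exactly. Their poses are not given: they have to be found in the camera images.
- shelf: Low shelf fixed to the bench: a clear sheet 6 thick (top at 32) on two aluminium ends 10 thick, back wall 4 thick, front open. Origin on the bench (z = 0) at the middle of the space underneath, which is 150 deep (x -75 to +75), 260 wide (y -130 to +130) and 26 high; x points from the open front to the back, y along the shelf.
- shelf_back (a point): Middle of the back wall's inner face, on the bench. A round screw foot, 24 across, joins bench and sheet, its centre on the line 24 before this wall. It sits in one of a row of holes along y, 30 to 75 from the disc, on its left or its right, where it bars the rake's way in beside the disc. Its place is not measured: it must be felt (or seen through the sheet).
- disc: The dropped brass balance disc: flat, 30 across, 5 thick, about 28 g, a shallow dish in its upper face. It lies flat under the shelf, its edge 0 to 8 from the back wall; it slides easily. Origin at the centre of its underside.
- rake: The flat T rake, rigid, 0.17 kg, lying flat. Origin on its underside below the middle of the handle; x points along the stem to the head, z up. Stem: flat slick white plastic 16 wide, 4 thick, x -50 to +212. Handle: a black bar 100 long along x, 14 wide, 16 high, its middle 45 above the underside, on two posts at x -34 and +34.
- rake_grip (a point): Middle of the rake's handle bar, 45 above the blade's underside.
- rake_head (a point): Middle of the rake's head, on its underside, 214.5 from the rake's origin along its x. The head is a flat cross bar 64 long along y, 5 wide along x, 4 thick, with round ends; it reaches 24 past the stem on each side.
- table: The bench, its top at z = 0, level.
- rack: Blue rack with sample tubes, 42 x 61, 85 high, loose on top of the shelf. Origin at the centre of its underside.
- sample_box: Clear box of sample tubes, 268 x 196, 105 high, on the bench beyond the shelf. Origin at the centre of its underside.
- disc_stand: Small post, 60 high on a round foot 52 across, carrying the other balance discs. Origin at the centre of its underside.
- pot: Small white pot, 36 across, 36 high, loose on top of the shelf. Origin at the centre of its underside.

How it is judged:
By the outcome, as a careful person would: the job done as asked, in the order asked, and still so for the second after the job is handed in, with the robot touching nothing.
It also fails if it takes over 72 s, if anything falls off the work surface, if the arm or the gripper's body presses on something with over 40 N, if the wrist force passes 120 N, or if a joint passes its speed limit or range.

## Robot

A 6-joint arm with a two-finger parallel gripper is mounted at the origin on the work surface. World frame = base frame: x ahead of the robot, y to its left, z up, the work surface at z = 0. Lengths are in mm, angles in degrees, forces in N, time in s.
With the tool pointing down it reaches from about 300 to 850 mm from the base axis. Payload 4.2 kg.
Tool frame: the origin (TCP) lies between the finger pads; the fingertips stand 25 mm ahead of it and the grasp point (between the pads) lies 6 mm ahead of it; x points along the fingers, y is the direction in which the jaws open and shut, and the axes are right-handed (so a half turn about x gives the same grasp; the last joint's range is limited). The gripper opens to 91 mm and grips with 3 to 60 N. Pads are 32 mm wide; open, the fingers measure 118 mm over their backs; the gripper's body (76 mm by 178 mm) begins 60 mm behind the grasp point.
Start: joints at [-72.823, 18.312, 89.639, -0, 72.044, -1.146], TCP at [180.769, -545.86, 238.976] pointing down, gripper open.
Joint ranges: [-177.97, 177.97], [-48.28, 115.42], [12.27, 149.76], [-77.06, 257.06], [2.81, 150.46], [-146.56, 146.56]. Speed limits (degrees/s): [147.25, 147.25, 180, 180, 180, 180].

## Interface

Orientations are given as [roll, pitch, yaw] about the fixed x, y, z axes, in that order (R = Rz(yaw) Ry(pitch) Rx(roll)).
In Python, from workcell import env gives the robot as it stands.
- The arm moves only by the tool jog_arm, never from a script. Its argument "plan" is one flat list of numbers, 4 for each row, row after row: the shift along the tool's x, y, z in cm, then the turn about the tool's x in units of 6 degrees (1.0 is 6 degrees). In form: [tx, ty, tz, turn, tx, ty, tz, turn, ...]. A call has 1 to 12 rows; each row shifts and turns the commanded pose from where the row before left it, along the tool's axes as they then stand; what a row does not reach is not made up. A row lasts 1/12 s, in which the tool goes at most 41.7 mm and 7.16 degrees, less where a joint would pass 70% of its speed; a pose out of reach is approached as far as the arm can. A call with a gripper value outside its range is refused whole. "claw" is the finger opening in cm, from 0 to 9.12, set as the call begins (left out, the last holds). The fingers move at their own pace and stop on an object; "newtons" is the grip in N (left out, the last holds). Time passes only in rows, so rows that do not move let the fingers close. It gives the time, the measured TCP pose, the force and the opening at its end, in the units of the state.
- env.state(): the state, without advancing time (a new reading comes with each control period).
- env.grab_frame(name): name is "side" or "top" or "wrist"; returns the picture (400x640x3 uint8, red, green, blue); there is no depth.
- env.calibration(name): a dict with "vertical_fov" (degrees; the focal length in pixels is half the picture's height over the tangent of half this angle, whatever the lens; pixels are square), "cx", "cy" (the principal point, pixels), "origin" and "orientation" of the camera in the world; the wrist camera has in their place "T_tool_cam" (4x4, takes a point from camera to tool coordinates, whose origin is the TCP and whose axes are the tool frame's). Camera axes: x right, y down, z forward; pixel columns grow to the right and rows downward; lengths in mm; the calibration is good to about 2 mm. A picture is of the moment at which its call begins: read the wrist's pose just before it. calibration takes no time and is no camera call.
- env.job_done(): hands the job in, once; it reports no verdict.
The state is a dict: "time_s": time; "qpos": joint angles; "qvel": joint speeds; "effort": joint torques, N m; "ee_pos": TCP position; "ee_rot": TCP orientation; "force": force on the tool from outside, world axes, zero at the start; "torque": the same for the moment, N m; "gripper_width": finger opening in mm.
Only numpy, scipy, OpenCV 4.12 (cv2) and the standard library are available. Lean on these libraries where they do the work, as an engineer would, in place of code of your own. Each camera call takes 0.05 s, during which the arm holds its last target.

## Working session

There is one attempt and no reset: what is moved stays moved. The work goes in short steps, Python scripts to look and compute and a tool call to move; the robot and the scene stay as the last step left them, time stands still between calls to the robot, and variables do not carry over. Pictures are saved under pics/ and viewed, and the job is handed in when it is done.

Besides the shell and the picture viewer there is one more tool, called as name(argument=value, ...) on one line, values as JSON. jog_arm: Moves the arm, as the interface text tells. Its arguments: {"type":"object","properties":{"plan":{"type":"array"},"claw":{"type":"number"},"newtons":{"type":"number"}},"required":["plan"]}

```bash
mkdir -p pics; ls
python3 - <<'E'
from workcell import env
import cv2
print(env.state())
for n in ["side","top","wrist"]:
    print(n,env.calibration(n))
    cv2.imwrite(f"pics/{n}0.png",env.grab_frame(n)[:,:,::-1])
E
```

```text
pics
{'time_s': 0.0, 'qpos': array([-7.28232386e+01,  1.83510871e+01,  8.97073028e+01, -1.33412506e-03,
        7.20435036e+01, -1.14666704e+00]), 'qvel': array([-0.05848034, -0.00911234, -0.01424154, -0.02884521,  0.06498647,
        0.01141218]), 'effort': array([ 1.94065137e-04, -4.12460804e+01, -2.31971133e+01,  7.26711145e-02,
        4.54412133e-02, -1.50256092e-04]), 'ee_pos': array([ 180.61753446, -545.40240879,  238.11972213]), 'ee_rot': array([-90.43346435,  89.89809865, 107.89037649]), 'force': array([-0.72669287,  0.49370772, -0.61597144]), 'torque': array([ 0.0167322 ,  0.02363619, -0.02826163]), 'gripper_width': 91.16811458188066}
side {'vertical_fov': 51.45393523465718, 'cx': 316.9251650331831, 'cy': 192.65330353648696, 'origin': array([ 383.8249894 , 1010.7904608 ,  823.66109474]), 'orientation': array([-128.64350879,   -1.1029472 , -168.67545728])}
top {'vertical_fov': 53.09805100991113, 'cx': 320.7315696020608, 'cy': 196.30518789159927, 'origin': array([ 448.17160953,   63.43133685, 1157.89901525]), 'orientation': array([-174.33332753,    0.37171333,  -88.92690144])}
wrist {'vertical_fov': 69.78241242513043, 'cx': 320.2169935704261, 'cy': 195.39745338975038, 'T_tool_cam': array([[ 9.30491455e-04, -2.74801521e-01,  9.61500524e-01,
        -1.46691924e+02],
       [ 9.99999530e-01,  5.18100395e-04, -8.19673230e-04,
         4.62710968e-01],
       [-2.72906351e-04,  9.61500835e-01,  2.74801874e-01,
        -7.81490555e+01],
       [ 0.00000000e+00,  0.00000000e+00,  0.00000000e+00,
         1.00000000e+00]])}
```

View pics/side0.png

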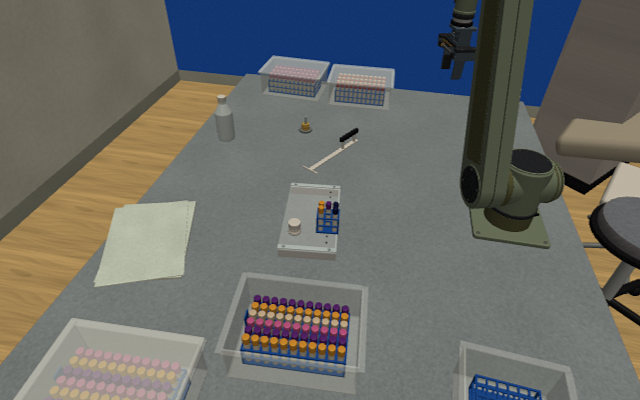

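View pics/top0.png

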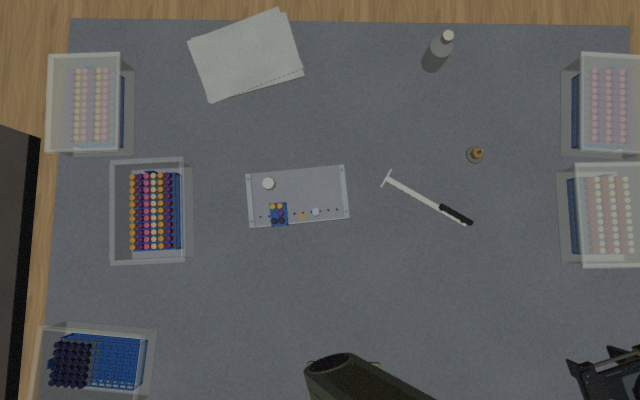

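View pics/wrist0.png

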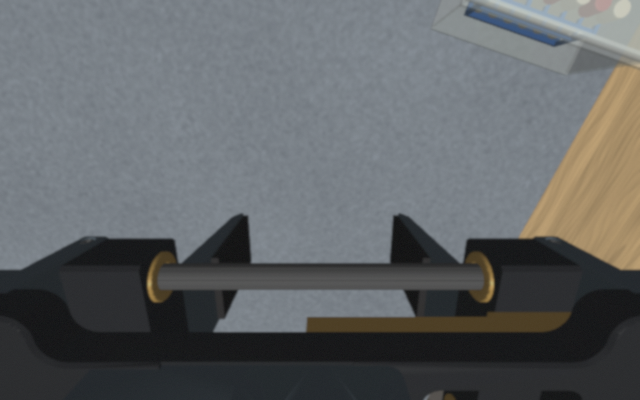

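```bash
cat > h.py <<'E'
import numpy as np, cv2
from scipy.spatial.transform import Rotation as R
from workcell import env
def cam(n):
    c=env.calibration(n); f=200/np.tan(np.radians(c["vertical_fov"]/2))
    if n=="wrist":
        s=env.state(); T=c["T_tool_cam"]; Rt=R.from_euler("xyz",s["ee_rot"],degrees=True).as_matrix()
        o=Rt@T[:3,3]+s["ee_pos"]; M=Rt@T[:3,:3]
    else:
        o=c["origin"]; M=R.from_euler("xyz",c["orientation"],degrees=True).as_matrix()
    return f,c["cx"],c["cy"],o,M
def p2w(n,u,v,z=0,C=None):
    f,cx,cy,o,M=C or cam(n); d=M@np.array([(u-cx)/f,(v-cy)/f,1]); return o+d*(z-o[2])/d[2]
def w2p(n,p,C=None):
    f,cx,cy,o,M=C or cam(n); q=M.T@(np.array(p,float)-o); return np.array([cx+f*q[0]/q[2],cy+f*q[1]/q[2]])
def crop(src,dst,x0,y0,x1,y1,k):
    im=cv2.imread(src)[y0:y1,x0:x1]; cv2.imwrite(dst,cv2.resize(im,None,fx=k,fy=k,interpolation=cv2.INTER_CUBIC))
E
python3 - <<'E'
from h import *
crop("pics/top0.png","pics/tc1.png",235,155,365,235,6)
crop("pics/top0.png","pics/tc2.png",370,135,500,235,6)
crop("pics/side0.png","pics/sc1.png",270,175,350,265,6)
for u,v in [(298,197),(347,168),(245,174),(464,216),(388,178)]: print(u,v,p2w("top",u,v,0))
E
```

```text
298 197 [559.68162086 139.14002576   0.        ]
347 168 [647.51764289  -2.20486827   0.        ]
245 174 [624.48973977 295.94089715   0.        ]
464 216 [ 513.27306763 -341.41334968    0.        ]
388 178 [ 620.10496481 -122.09734907    0.        ]
```

View pics/tc1.png

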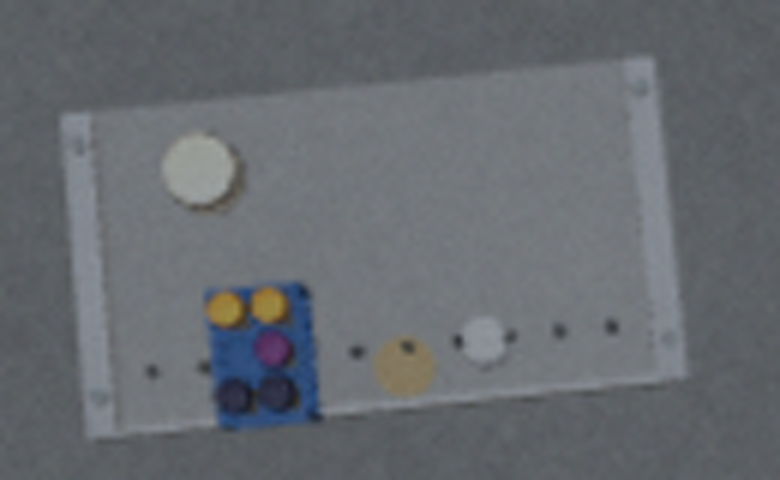

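View pics/tc2.png

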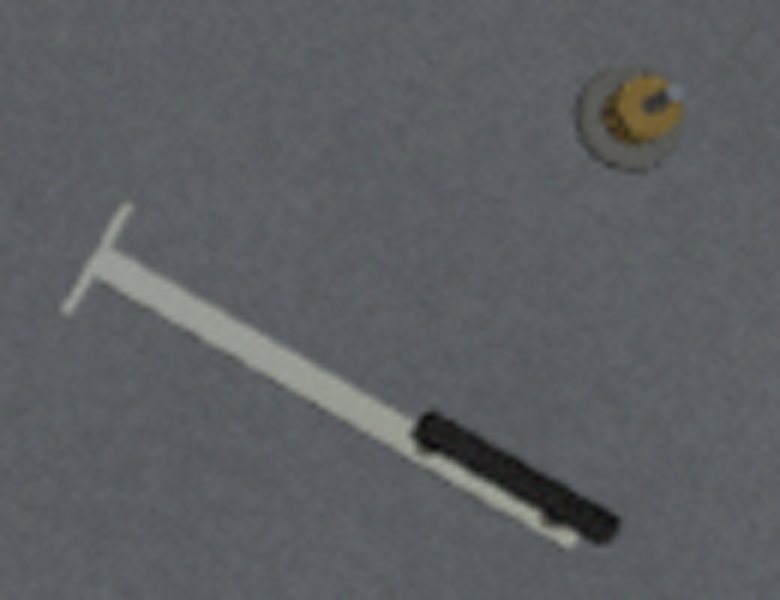

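View pics/sc1.png

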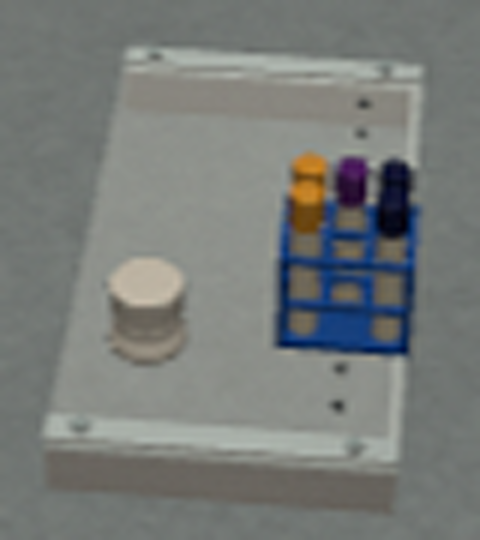

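```bash
cat > fit.py <<'E'
from h import *
from scipy.optimize import least_squares
C=cam("top")
def px(c,x0,y0,k=6): return np.array([x0+(c[0]+.5)/k-.5,y0+(c[1]+.5)/k-.5])
def fit(loc,pix,x0,cams):
    def r(p):
        a=p[2]; c,s=np.cos(a),np.sin(a); e=[]
        for l,q,cc in zip(loc,pix,cams): e+=list(w2p("",[p[0]+c*l[0]-s*l[1],p[1]+s*l[0]+c*l[1],l[2]],cc)-q)
        return e
    s=least_squares(r,x0); return s.x,s.fun
if __name__=="__main__":
    loc=[(-75,-140,32),(-75,140,32),(79,140,32),(79,-140,32)]
    pix=[px(c,235,155) for c in [(62,115),(655,57),(687,377),(88,437)]]
    p,e=fit(loc,pix,[560,140,np.pi],[C]*4); print("shelf",p[:2],np.degrees(p[2]),np.round(e,1))
    S=p
    def toS(w): c,s=np.cos(S[2]),np.sin(S[2]); d=w[:2]-S[:2]; return np.array([c*d[0]+s*d[1],-s*d[0]+c*d[1]])
    for n,c,z in [("disc",(405,366),5),("foot",(484,340),26),("rack",(262,357),117),("pot",(199,170),68)]:
        w=p2w("",*px(c,235,155),z,C); print(n,w,toS(w))
    loc=[(212,32,4),(212+5,-32,4),(50,0,53),(-50,0,53),(-50,0,4)]
    pix=[px(c,370,135) for c in [(67,312),(130,206),(427,420),(612,533),(572,544)]]
    p,e=fit(loc,pix,[520,-320,np.radians(150)],[C]*5); print("rake",p[:2],np.degrees(p[2]),np.round(e,1))
E
python3 fit.py
```

```text
shelf [562.82499697 140.91473687] 186.6823762719296 [ 0.4 -0.2 -0.6 -0.2 -0.2  0.3  0.4  0.1]
disc [505.62564063 125.7347533    5.        ] [58.57719435  8.42084136]
foot [517.53341266  87.59929317  26.        ] [51.18795986 47.6828786 ]
rack [502.80703171 181.83489491 117.        ] [ 54.84854857 -47.62617146]
pot [590.49848755 218.77885041  68.        ] [-36.54616671 -74.11491049]
rake [ 513.57909589 -300.78023127] 59.82950360397927 [ 0.3  0.5 -0.5 -1.3 -0.6  0.7  0.3  0.7  0.6 -0.7]
```

Run:
```python
from h import *
s=env.state(); M=R.from_euler("xyz",s["ee_rot"],degrees=True).as_matrix(); print(M.round(3)); print(np.degrees(np.arctan2(M[1,1],M[0,1])),np.degrees(np.arctan2(M[1,2],M[0,2])))
g=np.array([513.6+30*np.cos(np.radians(59.83)),-300.8+30*np.sin(np.radians(59.83))]);print(g)
print(np.linalg.norm(g), M.T@np.array([*(g-s["ee_pos"][:2]),0]))
```

```text
[[-0.     0.314 -0.949]
 [ 0.001 -0.949 -0.314]
 [-1.    -0.001 -0.   ]]
-71.67626685365975 -161.6762702637073
[ 528.67702033 -274.86385808]
595.8603295289633 [ 2.11751203e-01 -1.47518647e+02 -4.15456234e+02]
```

jog_arm(plan=[0,-1.23,-3.46,0,0,-1.23,-3.46,0,0,-1.23,-3.46,0,0,-1.23,-3.46,0,0,-1.23,-3.46,0,0,-1.23,-3.46,0,0,-1.23,-3.46,0,0,-1.23,-3.46,0,0,-1.23,-3.46,0,0,-1.23,-3.46,0,0,-1.23,-3.46,0,0,-1.23,-3.46,0])

```text
time_s: 1.15
ee_pos: [529.6, -273.7, 238.7]
ee_rot: [-29.3, 90.0, 169.1]
force: [0.5, -1.2, -0.2]
gripper_width: 90.6
```

jog_arm(plan=[0,0,0,-0.99,0,0,0,-0.99,0,0,0,-0.99,0,0,0,-0.99,0,0,0,-0.99,0,0,0,-0.99,0,0,0,-0.99,0,0,0,0,0,0,0,0])

```text
time_s: 1.9
ee_pos: [528.4, -275.1, 238.7]
ee_rot: [-89.0, 90.0, 150.7]
force: [0.3, -0.5, 0.5]
gripper_width: 91.7
```

```bash
cat > look.py <<'E'
import sys
from h import *
n,out=sys.argv[1:3]
s=env.state(); C=cam(n)
import pickle; pickle.dump(C,open(out+".pkl","wb"))
cv2.imwrite(f"pics/{out}.png",env.grab_frame(n)[:,:,::-1])
M=R.from_euler("xyz",s["ee_rot"],degrees=True).as_matrix()
print(s["time_s"],s["ee_pos"].round(1),"psi",np.degrees(np.arctan2(M[1,1],M[0,1])).round(2),"F",s["force"].round(2),"T",s["torque"].round(2),"w",s["gripper_width"],"q",s["qpos"].round(2)); print(M.round(3))
E
python3 look.py wrist w1
```

```text
1.9 [ 528.4 -275.1  238.7] psi -30.25 F [ 0.29 -0.45  0.48] T [-0.1  -0.03 -0.03] w 91.65527057950162 q [-28.61  20.22  86.83   0.    72.99   1.64]
[[-0.     0.864 -0.504]
 [ 0.    -0.504 -0.864]
 [-1.    -0.001  0.   ]]
```

View pics/w1.png

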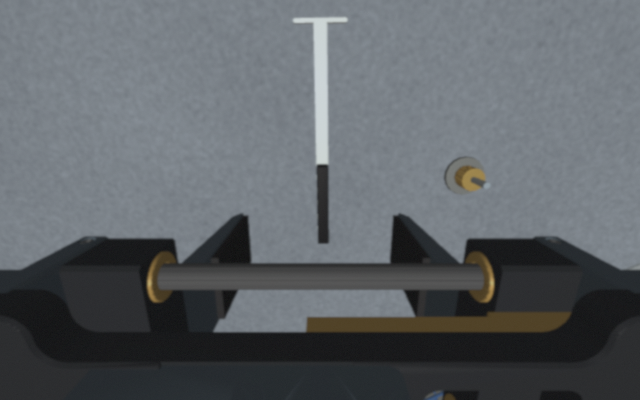

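Run:
```python
from h import *
import pickle
from fit import fit,px
C=pickle.load(open("w1.pkl","rb"))
loc=[(214.5,32,4),(214.5,-32,4),(50,0,45),(-50,0,53)]
pix=[(293,20),(347,19),(321.7,165),(323,243)]
p,e=fit(loc,pix,[513,-300,1.05],[C]*4);print(p[:2],np.degrees(p[2]),e.round(1))
loc=[(214.5,32,4),(214.5,-32,4),(50,0,53),(-50,0,53)]
p,e=fit(loc,pix,[513,-300,1.05],[C]*4);print(p[:2],np.degrees(p[2]),e.round(1))
for l in [(214.5,0,4),(50,0,45),(-50,0,53)]:
    c,s_=np.cos(p[2]),np.sin(p[2]);print(w2p("",[p[0]+c*l[0],p[1]+s_*l[0],l[2]],C))
print(p2w("",321.7,165,45,C),p2w("",323,243,53,C),p2w("",320,19.5,4,C))
```

```text
[ 515.73768763 -302.92829387] 60.57904968561665 [-0.2  0.1  0.1  0.2  0.2 -0.9 -0.1  0.5]
[ 515.88283011 -302.65049475] 60.57753407999527 [-0.2 -0.2  0.1 -0.1  0.2  0.  -0.1  0.3]
[319.93995007  19.37200088]
[321.86488991 163.88001526]
[322.88957619 243.31247511]
[ 539.59511111 -260.1698236    45.        ] [ 491.65767007 -345.89836663   53.        ] [ 621.24884823 -115.96718663    4.        ]
```

jog_arm(plan=[2,0.13,-0.1,-0.14,3.5,0.13,-0.09,0,3.5,0,0,0,3.5,0,0,0,3.3,0,0,0,2,0,0,0,0.97,0,0,0,0,0,0,0,0,0,0,0])

```text
time_s: 2.7
ee_pos: [532.3, -275.2, 51.8]
ee_rot: [89.6, 89.9, -29.7]
force: [-0.5, -0.2, 0.2]
gripper_width: 91.4
```

```bash
python3 look.py wrist w2
```

```text
2.7 [ 532.3 -275.2   51.8] psi -29.3 F [-0.46 -0.21  0.2 ] T [-0.04 -0.05  0.01] w 91.36498195930936 q [-28.44  30.18 100.21  -0.    49.56   0.87]
[[ 0.001  0.872 -0.489]
 [-0.    -0.489 -0.872]
 [-1.     0.001  0.   ]]
```

View pics/w2.png

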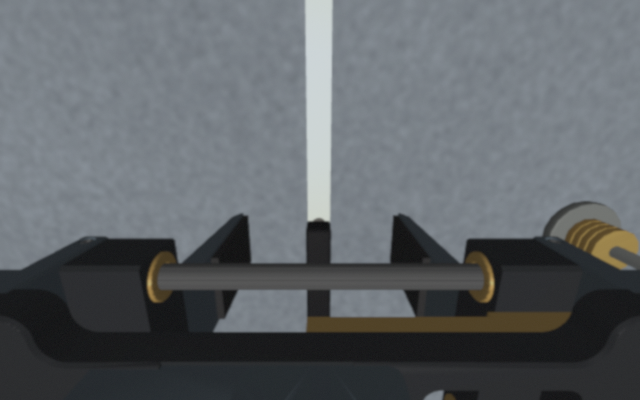

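Run:
```python
from h import *
import pickle
C=pickle.load(open("w2.pkl","rb"))
w=p2w("",318.5,222,53,C);s=env.state();M=R.from_euler("xyz",s["ee_rot"],degrees=True).as_matrix()
print(w, M.T@(w-s["ee_pos"]))
w=p2w("",318.5,218,4,C);print(M.T@(w-s["ee_pos"]))
```

```text
[ 542.2916662  -256.37294008   53.        ] [ -0.3287099   -1.07022042 -21.2863057 ]
[48.67008231 -1.48515002 -5.33884417]
```

jog_arm(plan=[0,0,0,0,0,0,0,0,0,0,0,0,0,0,0,0,0,0,0,0,0,0,0,0,0,0,0,0,0,0,0,0], claw=0.5, newtons=30)

```text
time_s: 3.42
ee_pos: [531.7, -274.9, 51.2]
ee_rot: [-15.7, 90.0, -135.0]
force: [-0.4, -0.0, -0.7]
gripper_width: 41.2
```

jog_arm(plan=[0,0,0,0,0,0,0,0,0,0,0,0,0,0,0,0,0,0,0,0,0,0,0,0,0,0,0,0,0,0,0,0])

```text
time_s: 4.08
ee_pos: [531.6, -274.8, 51.2]
ee_rot: [-73.5, 90.0, 167.2]
force: [-0.2, -0.6, -0.2]
gripper_width: 13.6
```

Run:
```python
import numpy as np
from scipy.optimize import least_squares
D=[(18.351,89.707,np.hypot(180.618,545.402),238.12),(20.22,86.83,np.hypot(528.4,275.1),238.7),(30.18,100.21,np.hypot(532.3,275.2),51.8)]
from numpy import sin,cos,radians as rd
def mod(p,q2,q3):
    r0,z0,L,A,B=p; a,b=rd(q2),rd(q2+q3); return r0+L*sin(a)+A*sin(b)+B*cos(b), z0+L*cos(a)+A*cos(b)-B*sin(b)
for fixB in (0,1):
  f=lambda p:[x for d in D for x in np.subtract(mod(p*np.array([1,1,1,1,fixB]),d[0],d[1]),d[2:])]+list(1e-3*(p-np.array([50,0,400,400,0])))
  s=least_squares(f,[50,0,400,400,0]);print(s.x,s.fun.round(2))
  best=[(mod(s.x,q2,q3)[0],q2,q3) for q2 in np.arange(0,110,.5) for q3 in np.arange(13,149,.5) if abs(mod(s.x,q2,q3)[1]-52)<3 and 180-q2-q3>3]
  print(max(best), s.x)
```

```text
[  10.11159825 -150.00692037  544.09915461  414.57327554    0.        ] [ 1.04 -0.21 -1.2   0.31  0.17 -0.1  -0.04 -0.15  0.14  0.01  0.  ]
(np.float64(940.8759292441753), np.float64(72.0), np.float64(13.5)) [  10.11159825 -150.00692037  544.09915461  414.57327554    0.        ]
[  -1.71117103 -175.64295111  599.22019823  416.54456099   27.10075089] [ 0.04  0.1  -0.04 -0.09 -0.   -0.   -0.05 -0.18  0.2   0.02  0.03]
(np.float64(978.3064720112337), np.float64(70.0), np.float64(13.5)) [  -1.71117103 -175.64295111  599.22019823  416.54456099   27.10075089]
```

jog_arm(plan=[-1,0,0,0,-2.5,0,0,0,-3.5,0.1,-1,0,0,0.46,-3.8,0,0,0.46,-3.8,0,0,0.46,-3.8,0,0,0.46,-3.8,0,0,0.46,-3.8,0,0,0.46,-3.8,0,0,0.46,-3.8,0,0,0.46,-3.8,0,0,0,0,0])

```text
time_s: 5.08
ee_pos: [722.0, -12.6, 121.5]
ee_rot: [155.2, 89.7, 36.2]
force: [0.2, -0.3, -2.3]
gripper_width: 14.0
```

```bash
python3 look.py wrist w3
```

```text
5.0833 [722.  -12.6 121.5] psi -28.97 F [ 0.15 -0.27 -2.29] T [-0.02 -0.07  0.02] w 14.014924246085391 q [-2.   35.92 77.27  0.22 66.55 26.88]
[[ 0.005  0.875 -0.484]
 [ 0.003 -0.484 -0.875]
 [-1.     0.002 -0.005]]
```

View pics/w3.png

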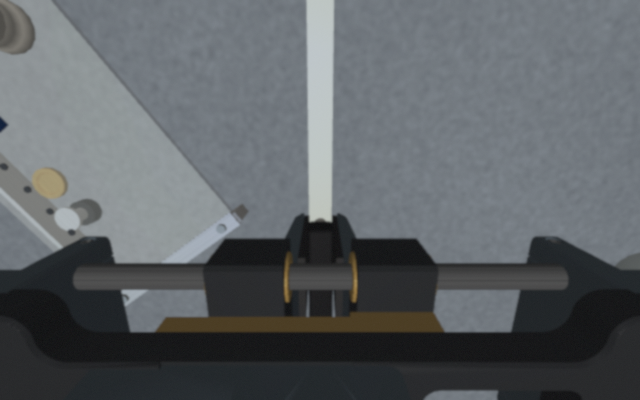

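Run:
```python
from h import *
import pickle
crop("pics/w3.png","pics/w3c.png",0,120,260,310,3)
C=pickle.load(open("w3.pkl","rb"))
S=[562.82,140.91,np.radians(186.68)]
def toS(w): c,s=np.cos(S[2]),np.sin(S[2]); d=w[:2]-S[:2]; return np.array([c*d[0]+s*d[1],-s*d[0]+c*d[1]])
for n,u,v,z in [("disc",49.5,183,5),("foot",68,220,26),("corner",237,213,32),("front edge",53,0,32)]:
    w=p2w("",u,v,z,C);print(n,w,toS(w))
```

```text
disc [507.26700461 123.93317848   5.        ] [57.1506762  10.39942191]
foot [517.79010712  84.74004735  26.        ] [51.25811539 50.5505731 ]
corner [656.7256554  17.7129024  32.       ] [-78.93737436 133.28423726]
front edge [630.49399302 217.0418031   32.        ] [-76.0705351  -67.74285545]
```

View pics/w3c.png

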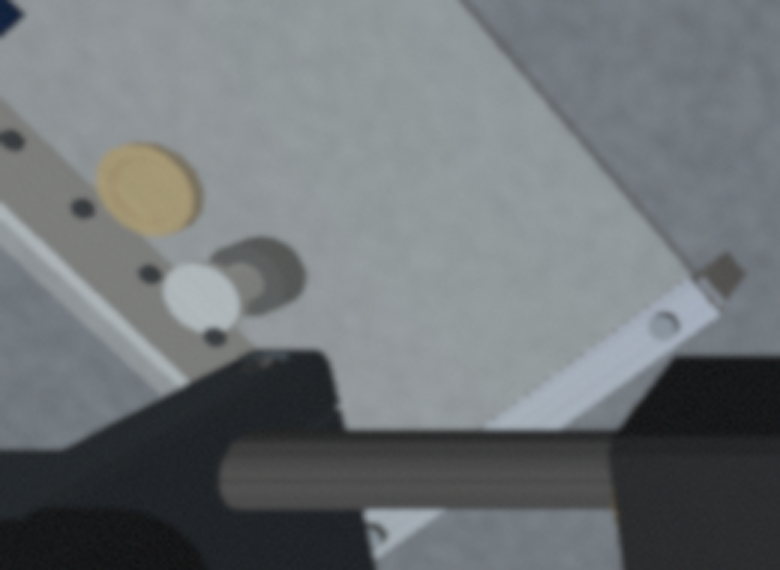

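jog_arm(plan=[0,0.47,-3.48,0,0,0.47,-3.48,0,0,0.47,-3.48,0,0,0.47,-3.48,0,0,0.47,-3.48,0,0,0,0,-1.14,0,0,0,-1.14,0,0,0,-1.14,0,0,0,-1.14,0,0,0,-1.14,0,0,0,-1.14,0,0,0,-1.14])

```text
time_s: 6.13
ee_pos: [823.1, 119.4, 121.4]
ee_rot: [-76.0, 89.9, -147.1]
force: [-0.5, -0.4, -0.7]
gripper_width: 13.8
```

jog_arm(plan=[0,0,0,-1.14,0,0,0,-1.14,0,0,0,-1.14,0,0,0,-1.14,0,0,0,-1.14,0,0,0,-1.14,0,0,0,-1.14,0,0,0,0,0,0,0,0,0,0,0,0])

```text
time_s: 6.97
ee_pos: [823.5, 120.2, 121.4]
ee_rot: [-117.6, 90.0, -141.3]
force: [0.5, -0.5, -1.5]
gripper_width: 13.7
```

```bash
python3 look.py wrist w4
```

```text
6.9667 [823.5 120.2 121.4] psi 66.32 F [ 0.47 -0.47 -1.48] T [ 0.06 -0.16  0.02] w 13.688554444305396 q [ 7.520e+00  4.666e+01  5.577e+01 -1.000e-02  7.759e+01 -5.880e+01]
[[-0.     0.402  0.916]
 [-0.     0.916 -0.402]
 [-1.    -0.    -0.   ]]
```

View pics/w4.png

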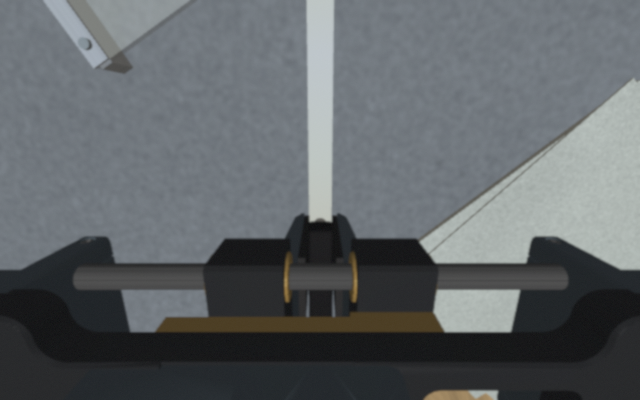

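jog_arm(plan=[0,0,1.2,0,2,0,0,0,2,0,0,0,1.5,0,0,0,0.6,0,0,0,0,0,0,0,0,0,0,0])

```text
time_s: 7.6
ee_pos: [834.9, 116.1, 60.6]
ee_rot: [13.9, 90.0, -9.6]
force: [0.6, -0.0, -1.6]
gripper_width: 13.9
```

```bash
python3 look.py top t2; python3 look.py side s2
python3 - <<'E'
from h import *
crop("pics/t2.png","pics/t2c.png",235,115,365,235,6)
crop("pics/s2.png","pics/s2c.png",230,145,370,265,5)
E
```

```text
7.6 [834.9 116.1  60.6] psi 66.47 F [ 0.55 -0.04 -1.57] T [ 0.09 -0.16 -0.03] w 13.873766307856096 q [ 7.140e+00  4.993e+01  5.765e+01 -1.000e-02  7.239e+01 -5.933e+01]
[[ 0.     0.399  0.917]
 [-0.     0.917 -0.399]
 [-1.     0.     0.   ]]
7.65 [835.4 116.2  61.7] psi 66.48 F [-0.   -0.33 -2.32] T [ 0.01 -0.2  -0.03] w 14.210190223118834 q [ 7.140e+00  4.988e+01  5.760e+01 -1.000e-02  7.239e+01 -5.933e+01]
[[ 0.002  0.399  0.917]
 [ 0.     0.917 -0.399]
 [-1.     0.001  0.002]]
```

View pics/t2c.png

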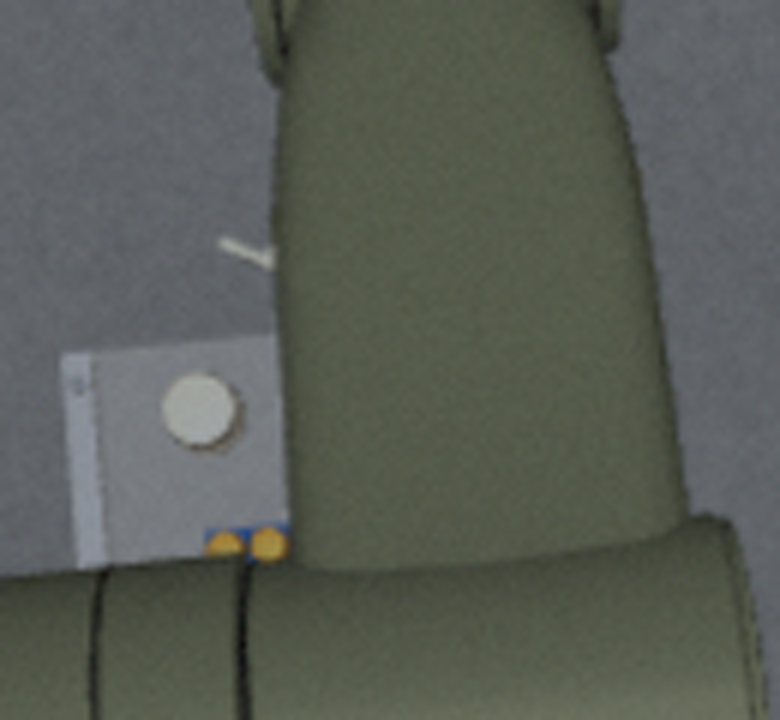

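View pics/s2c.png

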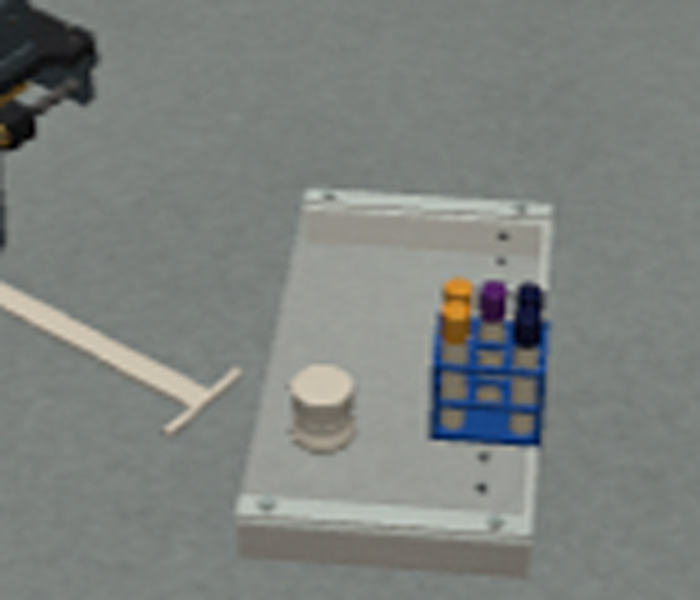

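```bash
cat > geo.py <<'E'
from h import *
S=np.array([562.82,140.91,np.radians(186.68)])
def toS(w): c,s=np.cos(S[2]),np.sin(S[2]); d=np.asarray(w)[:2]-S[:2]; return np.array([c*d[0]+s*d[1],-s*d[0]+c*d[1]])
def toW(p): c,s=np.cos(S[2]),np.sin(S[2]); return S[:2]+np.array([c*p[0]-s*p[1],s*p[0]+c*p[1]])
D=185.5
def psi():
    M=R.from_euler("xyz",env.state()["ee_rot"],degrees=True).as_matrix(); return np.degrees(np.arctan2(M[1,1],M[0,1]))
def headS(pos,ps):
    a=np.radians(ps+90); return toS(pos[:2]+D*np.array([np.cos(a),np.sin(a)])), ps+90-186.68
def tcp(hx,hy,th):
    a=np.radians(186.68+th); return toW((hx,hy))-D*np.array([np.cos(a),np.sin(a)]), th+186.68-90
def plan(pos,ps,targets):
    out=[]
    for t in targets:
        q,p2=tcp(*t[:3]); d=q-pos[:2]; a=np.radians(ps)
        ty=d@[np.cos(a),np.sin(a)]; tz=d@[np.sin(a),-np.cos(a)]
        out.append([0,round(ty/10,2),round(tz/10,2),round(-(p2-ps)/6,3)])
        pos=q; ps=p2
    return out
E
python3 - <<'E'
from geo import *
C=cam("side")
for c in [(168,430),(238,372)]:
    u=230+(c[0]+.5)/5-.5; v=145+(c[1]+.5)/5-.5
    w=p2w("",u,v,13,C); print(w,toS(w))
s=env.state();print(s["ee_pos"],psi(),headS(s["ee_pos"],psi()))
E
```

```text
[680.94870499 213.08860644  13.        ] [-125.72287408  -57.94739945]
[655.76806929 158.1870314   13.        ] [-94.32680833  -6.34764739]
[835.63174311 116.23917863  62.14353624] 66.48544295810794 (array([-107.75806098,  -37.05706415]), np.float64(-30.194557041892068))
```

Run:
```python
from geo import *
C=cam("side")
for n,l in [("FL",(-75,-140,32)),("BL",(79,-140,32)),("FR",(-75,140,32)),("BR",(79,140,32))]:
    q=w2p("",[*toW(l),l[2]],C); print(n,(q-[230,145]+.5)*5-.5)
for z in (4,9,13,18):
    for y in (32,-32):
        a=np.radians(186.68-30.2); h=toW((-107.8,-37))+y*np.array([-np.sin(a),np.cos(a)])
        print(z,y,(w2p("",[*h,z],C)-[230,145]+.5)*5-.5)
```

```text
FL [233.40792148 519.38821529]
BL [528.27444016 540.9328312 ]
FR [303.66804057 195.05929891]
BR [549.19023734 210.98687248]
4 32 [242.31378722 387.289478  ]
4 -32 [170.04046147 450.17385728]
9 32 [241.97463626 380.91738993]
9 -32 [169.49436115 443.74314146]
13 32 [241.70204195 375.79579181]
13 -32 [169.05535668 438.5735546 ]
18 32 [241.35969548 369.36366563]
18 -32 [168.50392568 432.08006614]
```

Run:
```python
from geo import *
s=env.state();ps=psi()
h,t=headS(s["ee_pos"],ps)
end=np.array([30,-50,0]);st=np.array([*h,t]);st[0]
T=[st+(end-st)*k/11 for k in range(1,12)]
for r in plan(s["ee_pos"],ps,T): print(r)
```

```text
[0, np.float64(0.36), np.float64(-1.16), np.float64(-0.457)]
[0, np.float64(0.42), np.float64(-1.19), np.float64(-0.457)]
[0, np.float64(0.47), np.float64(-1.21), np.float64(-0.457)]
[0, np.float64(0.53), np.float64(-1.23), np.float64(-0.457)]
[0, np.float64(0.59), np.float64(-1.24), np.float64(-0.457)]
[0, np.float64(0.65), np.float64(-1.26), np.float64(-0.457)]
[0, np.float64(0.71), np.float64(-1.27), np.float64(-0.457)]
[0, np.float64(0.77), np.float64(-1.27), np.float64(-0.457)]
[0, np.float64(0.83), np.float64(-1.28), np.float64(-0.457)]
[0, np.float64(0.89), np.float64(-1.28), np.float64(-0.457)]
[0, np.float64(0.95), np.float64(-1.28), np.float64(-0.457)]
```

jog_arm(plan=[0.5,0,0,0,0,0.36,-1.16,-0.46,0,0.42,-1.19,-0.46,0,0.47,-1.21,-0.46,0,0.53,-1.23,-0.46,0,0.59,-1.24,-0.46,0,0,0,0,0,0,0,0])

```text
time_s: 8.37
ee_pos: [784.8, 157.6, 56.2]
ee_rot: [4.5, 89.9, -5.2]
force: [0.5, -0.1, -1.7]
gripper_width: 13.7
```

```bash
python3 look.py side s3
python3 - <<'E'
from geo import *
crop("pics/s3.png","pics/s3c.png",230,145,370,265,5)
s=env.state();print(s["ee_pos"],headS(s["ee_pos"],psi()))
E
```

```text
8.3667 [784.8 157.6  56.2] psi 80.29 F [ 0.49 -0.1  -1.69] T [ 0.08 -0.14 -0.02] w 13.724361315021287 q [ 1.055e+01  4.594e+01  6.688e+01 -3.000e-02  6.708e+01 -6.973e+01]
[[ 0.002  0.169  0.986]
 [-0.     0.986 -0.169]
 [-1.     0.     0.002]]
[785.27336789 157.05744357  56.04088555] (array([-44.88794053, -42.60049225]), np.float64(-16.42093077804472))
```

View pics/s3c.png

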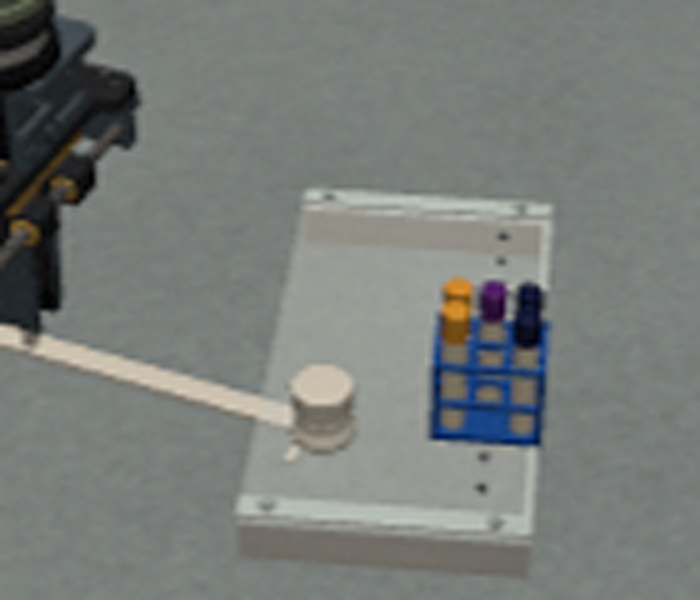

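jog_arm(plan=[0,0.65,-1.26,-0.46,0,0.71,-1.27,-0.46,0,0.77,-1.27,-0.46,0,0.83,-1.28,-0.46,0,0.89,-1.28,-0.46,0,0.95,-1.28,-0.46,0,0,0,0,0,0,0,0])

```text
time_s: 9.08
ee_pos: [711.2, 208.4, 55.6]
ee_rot: [-16.3, 89.9, -9.5]
force: [0.8, -0.1, -1.0]
gripper_width: 13.9
```

```bash
python3 look.py wrist w5;python3 look.py side s4
python3 - <<'E'
from geo import *
crop("pics/s4.png","pics/s4c.png",230,145,370,265,5)
s=env.state();print(s["ee_pos"],headS(s["ee_pos"],psi()),s["force"])
E
```

```text
9.0833 [711.2 208.4  55.6] psi 96.79 F [ 0.8  -0.07 -0.96] T [ 0.16 -0.16 -0.07] w 13.860036634431458 q [ 1.546e+01  4.079e+01  7.785e+01 -5.000e-02  6.127e+01 -8.131e+01]
[[ 0.002 -0.118  0.993]
 [-0.     0.993  0.118]
 [-1.    -0.     0.002]]
9.1333 [711.7 208.1  55.6] psi 96.77 F [ 0.62 -0.41 -1.74] T [ 0.11 -0.15 -0.02] w 14.337653972787233 q [ 1.543e+01  4.082e+01  7.781e+01 -5.000e-02  6.126e+01 -8.132e+01]
[[ 0.002 -0.118  0.993]
 [-0.     0.993  0.118]
 [-1.    -0.     0.002]]
[711.75234076 207.8756186   55.4725929 ] (array([ 29.78883852, -48.940188  ]), np.float64(0.07610899842262597)) [ 0.60206323 -0.2739411  -2.01340422]
```

View pics/s4c.png

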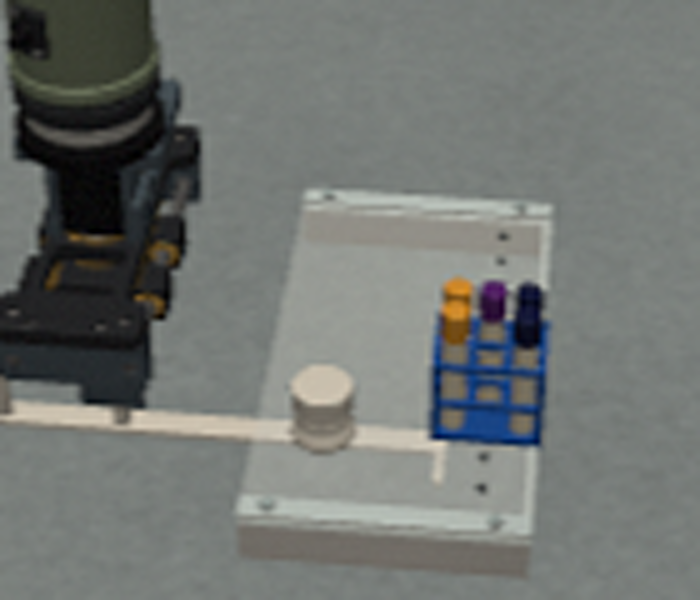

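View pics/w5.png

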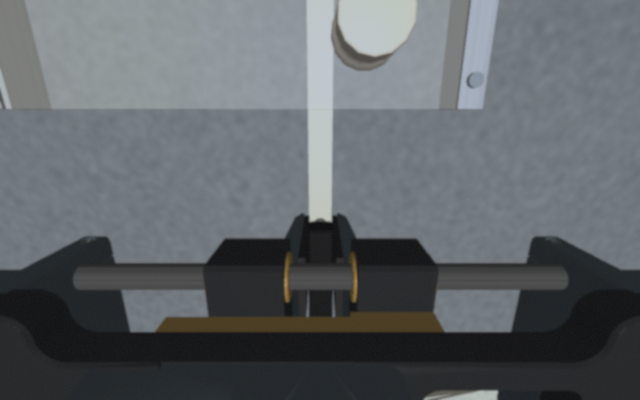

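jog_arm(plan=[0,0,-1.2,0,0,0,-1.2,0,0,0,-1.0,0,0.2,0,0,0,0.1,0,0,0,0,0,0,0,0,0,0,0])

```text
time_s: 9.77
ee_pos: [677.6, 204.4, 52.1]
ee_rot: [-4.7, 89.9, 2.1]
force: [-0.7, 0.2, -1.2]
gripper_width: 13.9
```

```bash
cat > st.py <<'E'
from geo import *
import sys
n=int(sys.argv[1]) if len(sys.argv)>1 else 0
F=[];P=[];s=env.state();F.append(s["force"]);P.append(s["ee_pos"]);ps=[psi()];T=[s["torque"]]
for _ in range(n):
    env.grab_frame("wrist"); s=env.state();F.append(s["force"]);P.append(s["ee_pos"]);ps.append(psi());T.append(s["torque"])
p=np.mean(P,0);print(round(s["time_s"],2),"pos",p.round(2),"F",np.mean(F,0).round(2),"Fs",(lambda f:[round(x,2) for x in (np.array([[np.cos(S[2]),np.sin(S[2])],[-np.sin(S[2]),np.cos(S[2])]])@f[:2])])(np.mean(F,0)),"T",np.mean(T,0).round(3),"head",headS(p,np.mean(ps)))
E
python3 st.py 3
```

```text
9.92 pos [677.37 204.51  52.11] F [-0.18 -0.2  -1.59] Fs [np.float64(0.21), np.float64(0.17)] T [ 0.12  -0.131  0.01 ] head (array([ 64.33367124, -49.33804326]), np.float64(0.15520862456264695))
```

jog_arm(plan=[0,0,-0.2,0,0,0,-0.2,0,0,0,-0.1,0,0,0,0,0,0,0,0,0])

```text
time_s: 10.33
ee_pos: [671.5, 204.1, 52.3]
ee_rot: [-32.2, 90.0, -25.3]
force: [-0.3, -0.1, -1.8]
gripper_width: 13.8
```

```bash
python3 st.py 2
```

```text
10.43 pos [671.53 204.08  52.33] F [ 0.26  0.41 -1.6 ] Fs [np.float64(-0.31), np.float64(-0.37)] T [ 0.122 -0.176 -0.028] head (array([ 70.18063185, -49.48520169]), np.float64(0.1881565381394239))
```

jog_arm(plan=[0,0,-0.1,0,0,0,-0.05,0,0,0,0,0])

```text
time_s: 10.68
ee_pos: [669.9, 203.8, 52.2]
ee_rot: [-141.2, 90.0, -134.3]
force: [1.0, 1.1, -1.4]
gripper_width: 13.5
```

```bash
python3 st.py 1
```

```text
10.73 pos [669.95 203.83  52.21] F [ 0.5   0.43 -1.42] Fs [np.float64(-0.55), np.float64(-0.37)] T [ 0.14  -0.125  0.003] head (array([ 71.77669996, -49.43075385]), np.float64(0.184745504495055))
```

jog_arm(plan=[0,0,-0.1,0,0,0,0,0])

```text
time_s: 10.9
ee_pos: [668.9, 203.7, 52.2]
ee_rot: [-154.9, 90.0, -148.0]
force: [0.1, -0.6, -1.9]
gripper_width: 13.7
```

```bash
python3 st.py 1
```

```text
10.95 pos [668.93 203.7   52.19] F [-0.01 -0.15 -2.3 ] Fs [np.float64(0.03), np.float64(0.15)] T [ 0.099 -0.127 -0.024] head (array([ 72.80311494, -49.42519017]), np.float64(0.18244961281152428))
```

jog_arm(plan=[0,0,-0.1,0,0,0,0,0])

```text
time_s: 11.12
ee_pos: [667.9, 203.6, 52.2]
ee_rot: [-157.5, 90.0, -150.7]
force: [-0.1, 1.2, -2.2]
gripper_width: 14.0
```

```bash
python3 st.py 1
```

```text
11.17 pos [667.91 203.58  52.21] F [ 0.2   0.67 -2.12] Fs [np.float64(-0.28), np.float64(-0.64)] T [ 0.084 -0.171  0.024] head (array([ 73.83143883, -49.42121119]), np.float64(0.18365769838814572))
```

jog_arm(plan=[0,0,-0.1,0,0,0,0,0])

```text
time_s: 11.33
ee_pos: [666.9, 203.4, 52.2]
ee_rot: [-157.5, 90.0, -150.7]
force: [0.0, -0.6, -2.4]
gripper_width: 13.9
```

```bash
python3 st.py 1
```

```text
11.38 pos [666.92 203.45  52.2 ] F [-0.06 -0.17 -1.92] Fs [np.float64(0.07), np.float64(0.16)] T [ 0.125 -0.162  0.019] head (array([ 74.82746055, -49.41495907]), np.float64(0.1826965359096846))
```

```bash
python3 look.py side s5
python3 - <<'E'
from geo import *
crop("pics/s5.png","pics/s5c.png",290,190,350,260,9)
C=cam("side")
for hx in (70,72.5,75):
    q=w2p("",[*toW((hx,-49.4-32)),4],C); print((q-[290,190]+.5)*9-.5)
E
```

```text
11.3833 [667.  203.5  52.2] psi 96.86 F [-0.13  0.29 -1.46] T [ 0.12 -0.16  0.06] w 13.785065940350488 q [ 1.602e+01  3.750e+01  8.527e+01 -1.000e-02  5.724e+01 -8.084e+01]
[[-0.    -0.119  0.993]
 [-0.     0.993  0.119]
 [-1.    -0.    -0.   ]]
[386.44135067 489.18813082]
[394.63390541 489.77793402]
[402.82830531 490.36787006]
```

View pics/s5c.png

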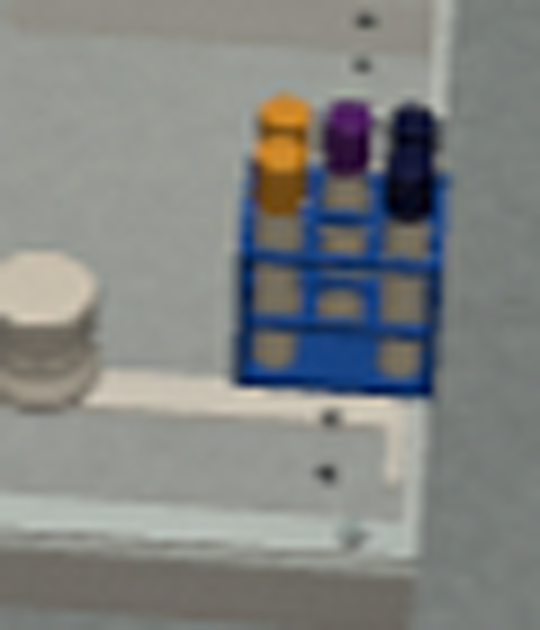

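jog_arm(plan=[0,0,-0.1,0,0,0,0,0])

```text
time_s: 11.6
ee_pos: [665.9, 203.4, 52.2]
ee_rot: [-160.1, 90.0, -153.2]
force: [0.8, -0.3, -1.5]
gripper_width: 14.1
```

```bash
python3 st.py 1
```

```text
11.65 pos [665.94 203.36  52.22] F [ 0.45 -0.02 -1.22] Fs [np.float64(-0.44), np.float64(0.07)] T [ 0.048 -0.102 -0.02 ] head (array([ 75.81318813, -49.43565771]), np.float64(0.18222807926201767))
```

jog_arm(plan=[0,0,-0.1,0,0,0,0,0])

```text
time_s: 11.82
ee_pos: [665.3, 203.3, 52.4]
ee_rot: [-6.9, 90.0, -0.1]
force: [0.4, -0.3, -0.1]
gripper_width: 13.9
```

```bash
python3 st.py 1
```

```text
11.87 pos [665.24 203.26  52.34] F [ 1.1  -0.32 -1.11] Fs [np.float64(-1.06), np.float64(0.45)] T [ 0.111 -0.245  0.008] head (array([ 76.51860394, -49.4180434 ]), np.float64(0.1831049870448851))
```

jog_arm(plan=[0,0,-0.05,0,0,0,0,0])

```text
time_s: 12.03
ee_pos: [665.2, 203.2, 52.5]
ee_rot: [0.5, 89.9, 7.3]
force: [1.1, -0.4, -1.6]
gripper_width: 13.7
```

```bash
python3 st.py 2
```

```text
12.13 pos [665.18 203.24  52.52] F [ 1.99 -0.06 -1.64] Fs [np.float64(-1.97), np.float64(0.29)] T [ 0.118 -0.467 -0.019] head (array([ 76.58053424, -49.40943218]), np.float64(0.18325404494510167))
```

jog_arm(plan=[0.05,0,0.11,0,0.05,0,0,0,0,0,0,0])

```text
time_s: 12.38
ee_pos: [665.4, 203.3, 51.2]
ee_rot: [-172.3, 90.0, -165.5]
force: [0.1, 0.8, -1.3]
gripper_width: 13.7
```

```bash
python3 st.py 2
```

```text
12.48 pos [665.4  203.28  51.2 ] F [-0.4   0.5  -0.08] Fs [np.float64(0.33), np.float64(-0.54)] T [ 0.12  -0.182 -0.009] head (array([ 76.36406337, -49.42518372]), np.float64(0.181919510572925))
```

jog_arm(plan=[0.04,0,0,0,0,0,0,0])

```text
time_s: 12.65
ee_pos: [665.4, 203.3, 51.2]
ee_rot: [-165.3, 90.0, -158.4]
force: [-1.8, 0.1, 1.8]
gripper_width: 13.7
```

```bash
python3 st.py 3
```

```text
12.8 pos [665.42 203.26  51.18] F [-1.91 -0.24  2.85] Fs [np.float64(1.93), np.float64(0.02)] T [0.043 0.156 0.009] head (array([ 76.34239229, -49.40714202]), np.float64(0.18156131123569708))
```

jog_arm(plan=[-0.03,0,0,0,0,-0.4,0,0,0,-0.4,0,0,0,-0.4,0,0,0,-0.4,0,0,0,0,0,0])

```text
time_s: 13.3
ee_pos: [668.0, 186.3, 51.2]
ee_rot: [-47.8, 90.0, -40.9]
force: [0.1, -0.1, 1.4]
gripper_width: 14.1
```

```bash
python3 st.py 2
```

```text
13.4 pos [668.01 186.4   51.19] F [ 0.7  -0.67  1.47] Fs [np.float64(-0.62), np.float64(0.75)] T [-0.099 -0.224  0.003] head (array([ 75.73661042, -32.42256748]), np.float64(0.16029804723558527))
```

jog_arm(plan=[0,-0.3,-0.02,0,0,-0.3,-0.02,0,0,-0.3,-0.02,0,0,-0.3,0,0,0,-0.3,0,0,0,0,0,0])

```text
time_s: 13.9
ee_pos: [668.9, 171.8, 51.2]
ee_rot: [-73.6, 90.0, -66.7]
force: [-0.2, 0.2, 0.8]
gripper_width: 13.3
```

```bash
python3 st.py 1; python3 look.py top t3;  python3 look.py wrist w6
python3 - <<'E'
from geo import *
crop("pics/t3.png","pics/t3c.png",235,115,365,235,6)
E
```

```text
13.95 pos [668.94 171.79  51.16] F [ 0.12 -0.12  0.71] Fs [np.float64(-0.1), np.float64(0.13)] T [ 0.168 -0.249 -0.079] head (array([ 76.50854242, -17.78765097]), np.float64(0.16697556919177714))
13.95 [668.9 171.8  51.2] psi 96.85 F [ 0.42 -0.43  0.66] T [ 0.18 -0.27 -0.08] w 13.855624899062315 q [ 1.347e+01  3.704e+01  8.640e+01 -5.000e-02  5.655e+01 -8.335e+01]
[[ 0.    -0.119  0.993]
 [-0.001  0.993  0.119]
 [-1.    -0.001  0.   ]]
14.0 [669.  171.8  51.2] psi 96.86 F [ 1.04 -1.35  1.26] T [ 0.02 -0.28 -0.05] w 13.961816883321568 q [ 1.348e+01  3.704e+01  8.640e+01 -7.000e-02  5.655e+01 -8.335e+01]
[[ 0.    -0.119  0.993]
 [-0.001  0.993  0.119]
 [-1.    -0.001  0.   ]]
```

View pics/t3c.png

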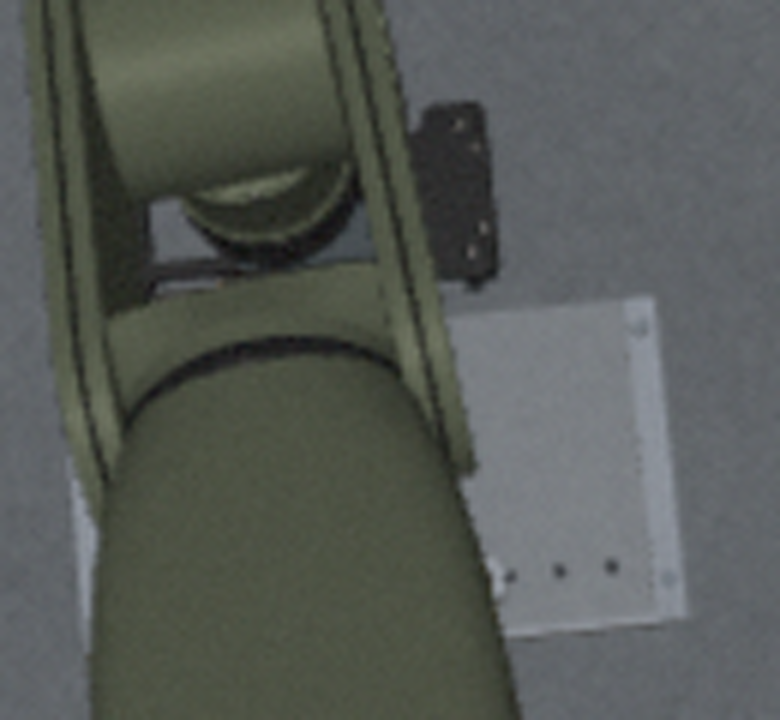

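View pics/w6.png

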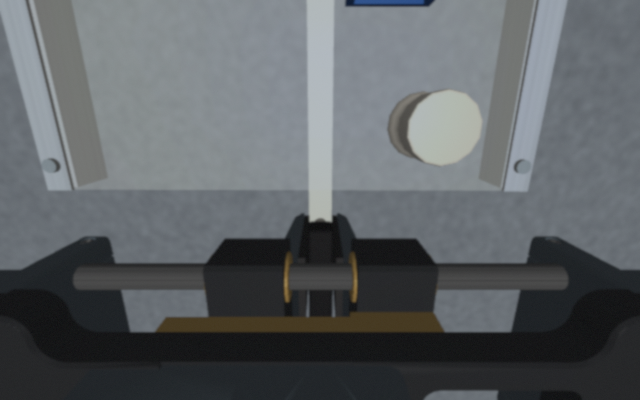

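jog_arm(plan=[0,-0.3,0,0,0,-0.3,0,0,0,0,0.3,0,0,0,0.5,-0.2,0,0,0.5,-0.2,0,0,0.5,-0.2,0,0,0,0])

```text
time_s: 14.63
ee_pos: [688.9, 169.1, 51.2]
ee_rot: [-12.4, 89.9, -1.9]
force: [0.5, 0.3, 2.0]
gripper_width: 13.8
```

```bash
python3 st.py 1
```

```text
14.68 pos [688.8  169.07  51.16] F [1.15 0.08 2.12] Fs [np.float64(-1.15), np.float64(0.06)] T [ 0.092 -0.202  0.146] head (array([56.68229746, -0.83631647]), np.float64(3.857365915185028))
```

jog_arm(plan=[0,-0.03,0.5,0,0,-0.04,0.6,0,0,-0.04,0.6,0,0,-0.04,0.6,0,0,-0.04,0.6,0,0,-0.02,0.3,0,0,0,0,0])

```text
time_s: 15.27
ee_pos: [720.5, 172.9, 51.2]
ee_rot: [-1.9, 89.9, 8.6]
force: [-0.1, -0.1, 1.9]
gripper_width: 13.2
```

```bash
python3 st.py 1;python3 look.py side s6; python3 look.py wrist w7
python3 - <<'E'
from geo import *
crop("pics/s6.png","pics/s6c.png",230,145,370,265,5)
E
```

```text
15.32 pos [720.45 172.87  51.2 ] F [0.96 0.26 2.18] Fs [np.float64(-0.99), np.float64(-0.15)] T [ 0.189 -0.111  0.034] head (array([24.81843041, -1.1780616 ]), np.float64(3.7800064333413275))
15.3167 [720.4 172.9  51.2] psi 100.46 F [2.07 0.67 2.43] T [ 0.22 -0.15  0.03] w 13.510398456515327 q [ 1.261e+01  4.099e+01  7.817e+01 -1.000e-02  6.070e+01 -8.785e+01]
[[ 0.002 -0.182  0.983]
 [ 0.     0.983  0.182]
 [-1.    -0.     0.002]]
15.3667 [720.4 172.9  51.2] psi 100.46 F [1.37 0.95 1.05] T [ 0.13 -0.23  0.03] w 13.936277371447673 q [ 1.261e+01  4.098e+01  7.819e+01 -1.000e-02  6.067e+01 -8.784e+01]
[[ 0.003 -0.182  0.983]
 [ 0.     0.983  0.182]
 [-1.    -0.     0.003]]
```

View pics/s6c.png

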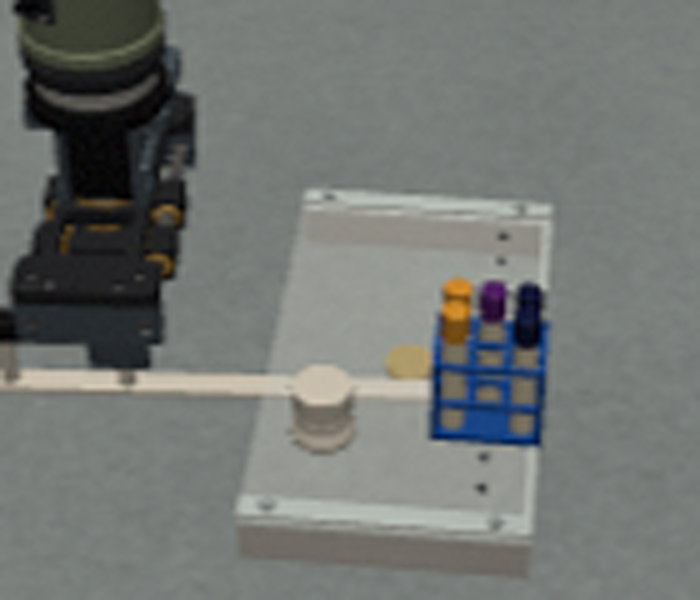

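View pics/w7.png

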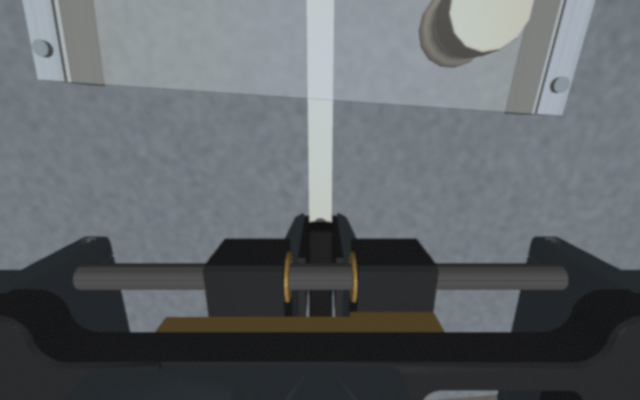

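jog_arm(plan=[-0.02,-0.03,0.4,0,0,-0.04,0.6,0,0,-0.04,0.6,0,0,-0.04,0.6,0,0,-0.04,0.6,0,0,-0.04,0.6,0,0,-0.04,0.6,0,0,-0.04,0.6,0,0,-0.02,0.3,0,0,0,0,0])

```text
time_s: 16.25
ee_pos: [769.2, 178.5, 51.2]
ee_rot: [-3.2, 89.9, 7.3]
force: [0.8, 0.2, 1.1]
gripper_width: 13.5
```

```bash
python3 st.py 1;python3 look.py side s7
python3 - <<'E'
from geo import *
crop("pics/s7.png","pics/s7c.png",230,145,370,265,5)
E
```

```text
16.3 pos [769.17 178.48  51.21] F [0.98 0.34 1.  ] Fs [np.float64(-1.02), np.float64(-0.23)] T [ 0.15  -0.217  0.004] head (array([-24.22277783,  -1.09385938]), np.float64(3.7777711748325657))
16.3 [769.1 178.5  51.2] psi 100.46 F [1.18 0.49 0.94] T [ 0.15 -0.25 -0.02] w 13.827568334663246 q [ 1.223e+01  4.517e+01  6.931e+01 -1.000e-02  6.540e+01 -8.822e+01]
[[ 0.002 -0.182  0.983]
 [ 0.     0.983  0.182]
 [-1.    -0.     0.002]]
```

View pics/s7c.png

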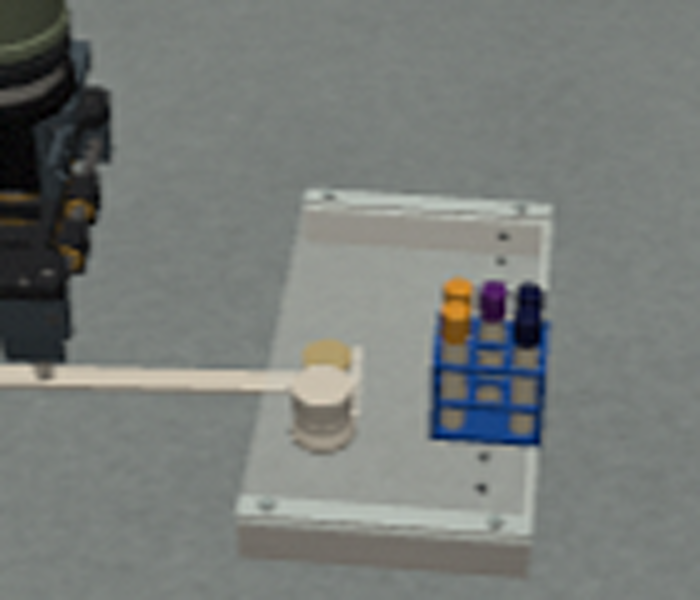

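jog_arm(plan=[0,-0.03,0.4,0,0,-0.05,0.7,0,0,-0.05,0.7,0,0,-0.05,0.7,0,0,-0.05,0.7,0,0,-0.05,0.7,0,0,-0.05,0.7,0,0,-0.05,0.7,0,0,-0.05,0.7,0,0,-0.04,0.5,0,0,-0.02,0.3,0,0,0,0,0])

```text
time_s: 17.35
ee_pos: [836.9, 186.0, 51.2]
ee_rot: [-3.9, 89.9, 6.6]
force: [1.4, -0.5, 1.4]
gripper_width: 13.6
```

```bash
python3 st.py 1;python3 look.py side s8; python3 look.py top t4
python3 - <<'E'
from geo import *
crop("pics/s8.png","pics/s8c.png",210,145,350,265,5)
crop("pics/t4.png","pics/t4c.png",235,115,365,235,6)
E
```

```text
17.4 pos [836.78 185.97  51.23] F [ 1.37 -0.17  1.17] Fs [np.float64(-1.34), np.float64(0.32)] T [ 0.158 -0.25   0.016] head (array([-92.24672913,  -0.66323308]), np.float64(3.777463274842944))
17.4 [836.7 186.   51.2] psi 100.46 F [1.36 0.19 0.95] T [ 0.15 -0.24 -0.04] w 14.235057160422006 q [ 1.177e+01  5.173e+01  5.511e+01 -1.000e-02  7.304e+01 -8.869e+01]
[[ 0.002 -0.182  0.983]
 [ 0.     0.983  0.182]
 [-1.    -0.     0.002]]
17.45 [836.4 186.   51.2] psi 100.46 F [ 1.3  -0.8  -0.14] T [ 0.15 -0.25  0.01] w 13.739636744589987 q [ 1.177e+01  5.171e+01  5.515e+01 -1.000e-02  7.304e+01 -8.869e+01]
[[ 0.002 -0.182  0.983]
 [ 0.     0.983  0.182]
 [-1.    -0.     0.002]]
```

View pics/s8c.png

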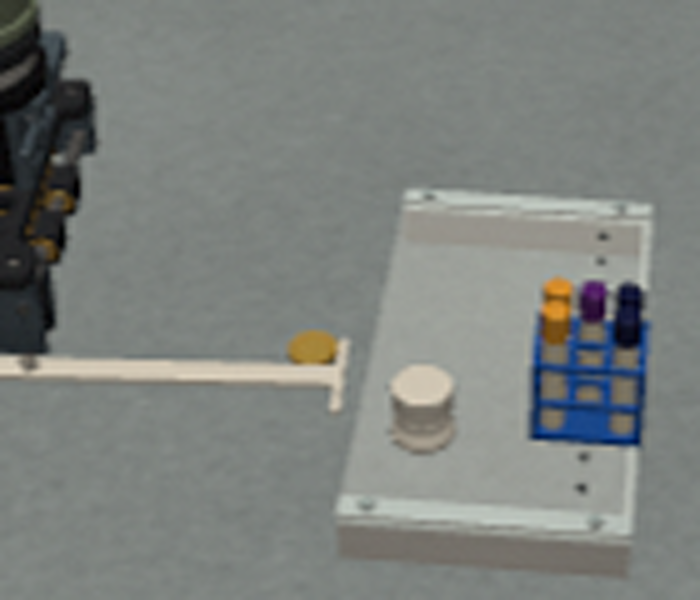

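View pics/t4c.png

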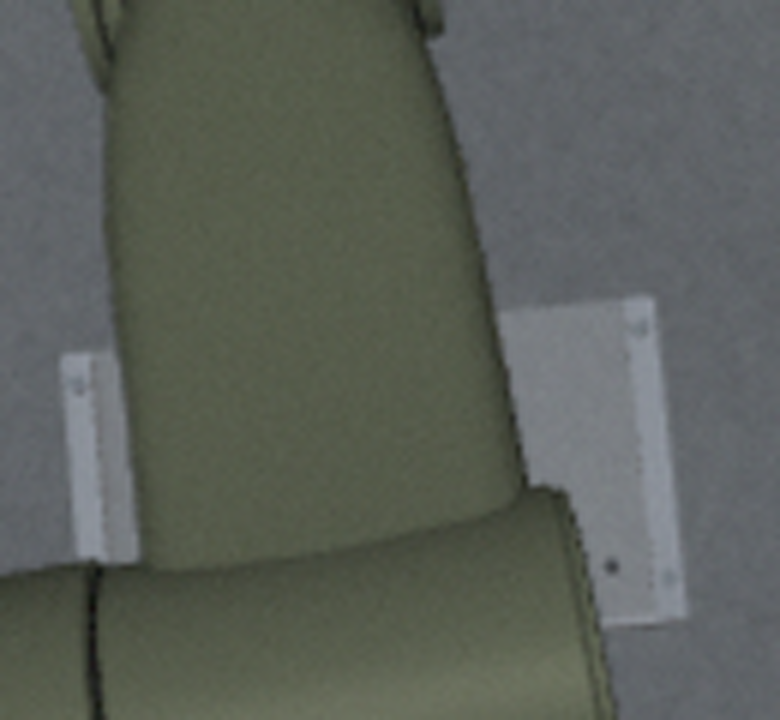

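jog_arm(plan=[0,-0.03,0.4,0,0,-0.04,0.6,0,0,-0.04,0.6,0,0,-0.03,0.4,0,0,0,0,0,0,0,0,0,0,0,0,0])

```text
time_s: 18.08
ee_pos: [855.9, 188.2, 51.2]
ee_rot: [-7.2, 90.0, 3.2]
force: [0.6, -0.0, -0.3]
gripper_width: 13.8
```

```bash
python3 st.py 2;python3 look.py wrist w9; python3 look.py side s9
python3 - <<'E'
from geo import *
crop("pics/s9.png","pics/s9c.png",210,145,350,265,5)
E
```

```text
18.18 pos [855.79 188.16  51.25] F [ 0.43  0.09 -0.03] Fs [np.float64(-0.43), np.float64(-0.04)] T [ 0.134 -0.272  0.008] head (array([-111.38307377,   -0.61066697]), np.float64(3.7816594316282703))
18.1833 [855.7 188.1  51.3] psi 100.46 F [0.04 0.66 0.32] T [ 0.18 -0.28  0.05] w 14.052561310373477 q [ 1.165e+01  5.388e+01  5.039e+01 -1.000e-02  7.571e+01 -8.881e+01]
[[ 0.    -0.182  0.983]
 [-0.     0.983  0.182]
 [-1.    -0.     0.   ]]
18.2333 [855.6 188.1  51.3] psi 100.47 F [ 1.07 -0.37  0.28] T [ 0.19 -0.28 -0.01] w 13.75884835157348 q [ 1.165e+01  5.388e+01  5.040e+01 -1.000e-02  7.572e+01 -8.881e+01]
[[ 0.    -0.182  0.983]
 [-0.     0.983  0.182]
 [-1.    -0.     0.   ]]
```

View pics/s9c.png

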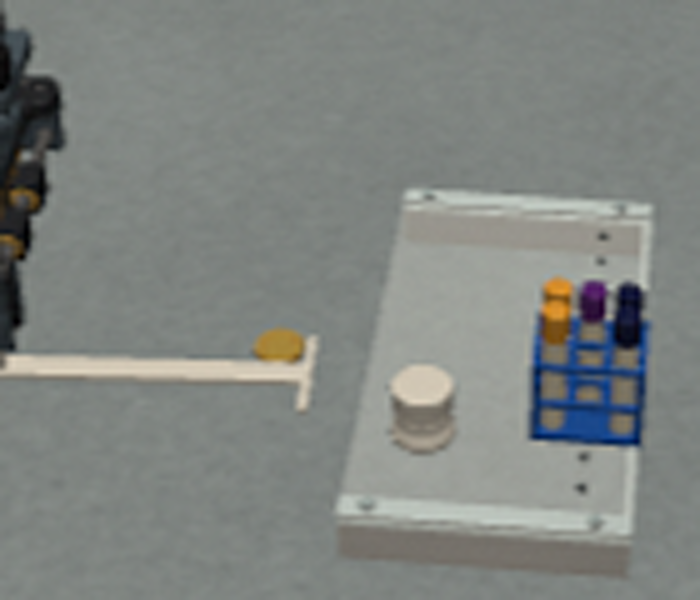

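View pics/w9.png

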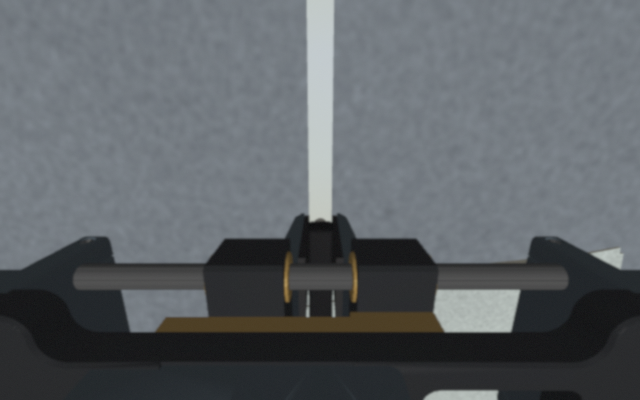

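Run:
```python
from geo import *
for u,v in [(302,72),(210,103),(188,40)]: print(p2w("top",u,v,0))
print(w2p("top",[933,202,0]))
```

```text
[936.61634607 136.30645499   0.        ]
[836.42645507 408.40883806   0.        ]
[1031.63256364  484.26000112    0.        ]
[280.09289635  72.82461716]
```

jog_arm(plan=[0.02,0,0,0,0,0,0,0,0,0,0,0,0,0,0,0,0,0,0,0,0,0,0,0,0,0,0,0,0,0,0,0], claw=5)

```text
time_s: 18.95
ee_pos: [855.6, 188.2, 51.1]
ee_rot: [-82.6, 90.0, -72.1]
force: [0.8, 0.5, 0.0]
gripper_width: 49.9
```

jog_arm(plan=[-2,0,0,0,-3.5,0,0,0,-3.5,0,0,0,-3.5,0,0,0,0,0,0,0,0,0,0,0])

```text
time_s: 19.45
ee_pos: [856.9, 188.4, 180.7]
ee_rot: [0.5, 89.6, 11.0]
force: [0.2, -0.2, -0.4]
gripper_width: 49.8
```

```bash
python3 look.py wrist w10; python3 look.py top t10; python3 look.py side s10
```

```text
19.45 [856.9 188.4 180.7] psi 100.46 F [ 0.17 -0.21 -0.36] T [ 0.15 -0.16  0.04] w 49.8151437685217 q [ 11.65  50.69  39.13  -0.    89.75 -88.81]
[[ 0.007 -0.182  0.983]
 [ 0.001  0.983  0.182]
 [-1.     0.     0.008]]
19.5 [855.9 188.2 177.4] psi 100.47 F [-0.12  0.08 -0.82] T [ 0.11 -0.18 -0.  ] w 50.24031001677378 q [ 11.65  50.81  39.33  -0.    89.74 -88.81]
[[ 0.002 -0.182  0.983]
 [ 0.     0.983  0.182]
 [-1.    -0.     0.002]]
19.55 [855.2 188.  175.2] psi 100.46 F [-0.68  0.01  0.29] T [ 0.13 -0.19  0.02] w 50.09236316516063 q [ 1.165e+01  5.090e+01  3.945e+01 -1.000e-02  8.974e+01 -8.881e+01]
[[-0.002 -0.182  0.983]
 [-0.     0.983  0.182]
 [-1.    -0.    -0.002]]
```

View pics/w10.png

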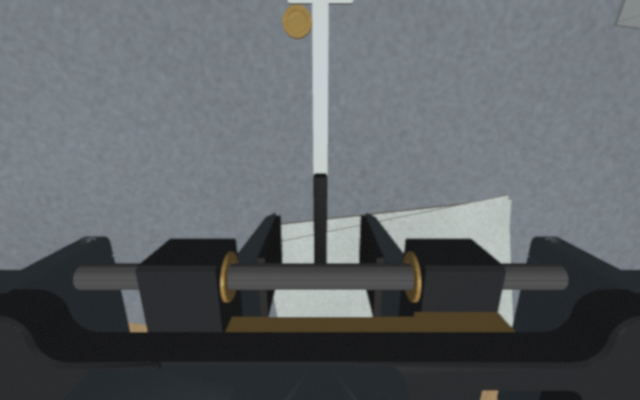

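View pics/t10.png

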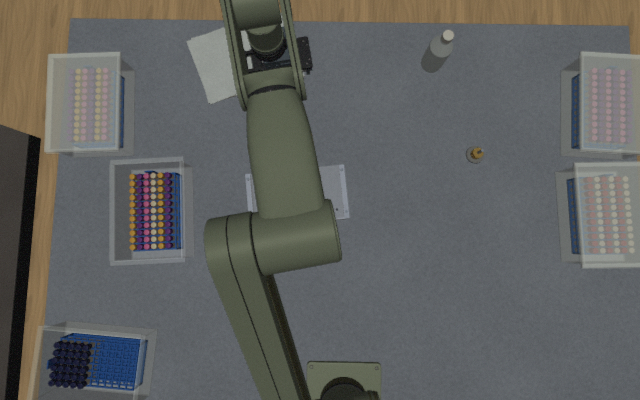

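View pics/s10.png

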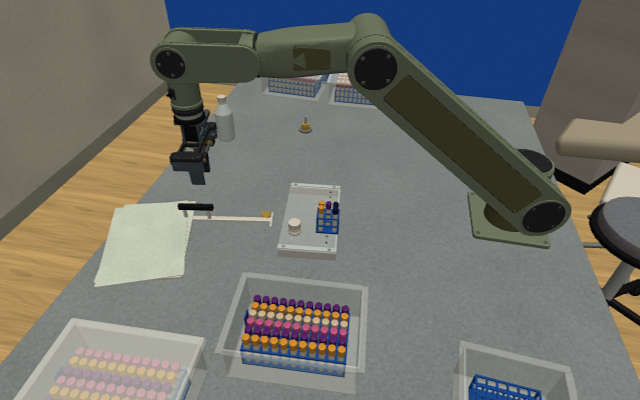

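jog_arm(plan=[3.5,0,0,0,3.5,0,0,0,3.5,0,0,0,1.5,0,0,0,0.5,0,0,0,0,0,0,0,0,0,0,0])

```text
time_s: 20.18
ee_pos: [856.0, 188.2, 51.3]
ee_rot: [-13.1, 90.0, -2.7]
force: [0.7, 0.3, 0.5]
gripper_width: 49.9
```

jog_arm(plan=[0,0,0,0,0,0,0,0,0,0,0,0,0,0,0,0,0,0,0,0,0,0,0,0,0,0,0,0,0,0,0,0,0,0,0,0,0,0,0,0], claw=0.5, newtons=30)

```text
time_s: 21.02
ee_pos: [855.8, 188.1, 51.6]
ee_rot: [-13.8, 90.0, -3.3]
force: [-0.5, -0.8, 2.2]
gripper_width: 13.5
```

jog_arm(plan=[-0.5,0,0,0,-1,0,0,0,-1.5,0,0,0,-1,0,0,0,0,0,0,0])

```text
time_s: 21.43
ee_pos: [857.2, 188.5, 95.2]
ee_rot: [0.6, 89.6, 11.0]
force: [0.7, -0.0, -0.3]
gripper_width: 13.6
```

jog_arm(plan=[0,-1,0,0,0,-2,0,0,0,-2.5,0,0,0,-2.5,0,0,0,-2.5,0,0,0,-2.5,0,0,0,-2,0,0,0,-1,0,0,0,0,0,0,0,0,0,0])

```text
time_s: 22.27
ee_pos: [884.5, 30.3, 90.6]
ee_rot: [127.8, 89.9, 138.2]
force: [-0.6, 0.7, -1.0]
gripper_width: 14.0
```

```bash
python3 st.py 1; python3 look.py side s11
```

```text
22.32 pos [884.52  31.03  90.65] F [-0.07  0.55 -1.22] Fs [np.float64(0.01), np.float64(-0.55)] T [ 0.148 -0.105  0.013] head (array([-121.63143841,  158.72159095]), np.float64(3.7614700466840247))
22.3167 [884.5  31.7  90.8] psi 100.48 F [ 0.45  0.44 -1.49] T [ 0.16 -0.12  0.01] w 13.56524654199756 q [ 1.290e+00  5.372e+01  4.514e+01  6.000e-02  8.118e+01 -9.920e+01]
[[-0.001 -0.182  0.983]
 [ 0.001  0.983  0.182]
 [-1.     0.001 -0.001]]
```

View pics/s11.png

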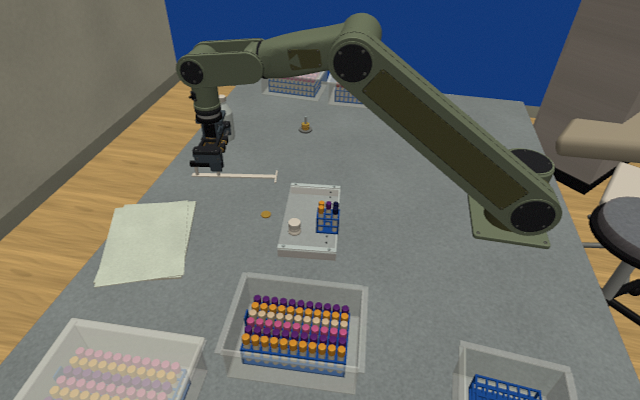

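jog_arm(plan=[1,0,0,0,1.5,0,0,0,0.8,0,0,0,0.4,0,0,0,0.1,0,0,0,0,0,0,0,0,0,0,0])

```text
time_s: 22.95
ee_pos: [885.0, 31.0, 53.6]
ee_rot: [-14.8, 89.9, -4.3]
force: [-0.8, -0.1, -1.4]
gripper_width: 13.7
```

```bash
python3 st.py 2
```

```text
23.05 pos [885.04  30.94  53.72] F [-0.22 -0.26 -1.82] Fs [np.float64(0.25), np.float64(0.23)] T [ 0.096 -0.135 -0.03 ] head (array([-122.14824187,  158.97001417]), np.float64(3.7904609202499273))
```

jog_arm(plan=[0.1,0,0,0,0.08,0,0,0,0,0,0,0,0,0,0,0])

```text
time_s: 23.38
ee_pos: [884.8, 30.7, 51.6]
ee_rot: [-26.9, 90.0, -16.5]
force: [-0.8, 0.2, -1.7]
gripper_width: 13.8
```

```bash
python3 st.py 2
```

```text
23.48 pos [884.79  30.76  51.54] F [-0.02  0.25 -0.85] Fs [np.float64(-0.01), np.float64(-0.25)] T [ 0.102 -0.065  0.026] head (array([-121.87783552,  159.08971115]), np.float64(3.7806515764260666))
```

jog_arm(plan=[0.04,0,0,0,0,0,0,0])

```text
time_s: 23.65
ee_pos: [884.8, 30.7, 51.5]
ee_rot: [-30.0, 90.0, -19.5]
force: [-0.0, -0.3, 0.8]
gripper_width: 14.1
```

jog_arm(plan=[0,0,0,0,0,0,0,0,0,0,0,0,0,0,0,0,0,0,0,0,0,0,0,0,0,0,0,0,0,0,0,0,0,0,0,0], claw=6)

```text
time_s: 24.4
ee_pos: [884.7, 30.8, 50.9]
ee_rot: [-88.1, 90.0, -77.6]
force: [0.6, 0.8, -0.8]
gripper_width: 60.0
```

jog_arm(plan=[-1,0,0,0,-2,0,0,0,-3.5,0,0,0,-3.5,0,0,0,-3,0,0,0,-2,0,0,0,0,0,0,0,0,0,0,0])

```text
time_s: 25.07
ee_pos: [885.2, 30.8, 203.7]
ee_rot: [-10.7, 89.8, -0.2]
force: [0.4, 0.5, -1.2]
gripper_width: 60.4
```

```bash
python3 st.py 1; python3 look.py side s12;  python3 look.py wrist w12
python3 - <<'E'
from geo import *
crop("pics/s12.png","pics/s12c.png",180,145,350,265,4)
E
```

```text
25.12 pos [884.88  30.82 202.27] F [ 0.19  0.41 -1.17] Fs [np.float64(-0.23), np.float64(-0.38)] T [ 0.119 -0.123 -0.003] head (array([-121.97325013,  159.04526814]), np.float64(3.782800287591897))
25.1167 [884.5  30.8 200.9] psi 100.46 F [-0.    0.27 -1.11] T [ 0.13 -0.09 -0.  ] w 60.19175734116612 q [ 1.250e+00  5.216e+01  3.326e+01 -1.000e-02  9.459e+01 -9.921e+01]
[[-0.    -0.182  0.983]
 [-0.     0.983  0.182]
 [-1.    -0.    -0.   ]]
25.1667 [884.1  30.8 199.2] psi 100.46 F [-0.5   0.29 -0.1 ] T [ 0.12 -0.16  0.07] w 60.6081825710011 q [ 1.250e+00  5.222e+01  3.335e+01 -1.000e-02  9.459e+01 -9.921e+01]
[[-0.003 -0.182  0.983]
 [-0.     0.983  0.182]
 [-1.     0.    -0.003]]
```

View pics/s12c.png

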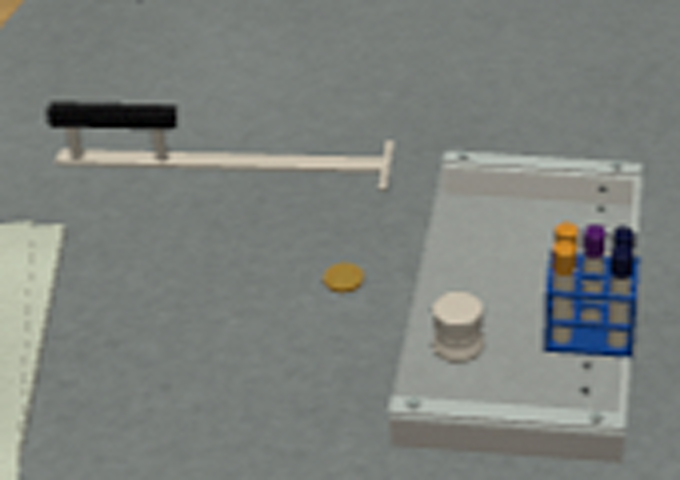

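View pics/w12.png

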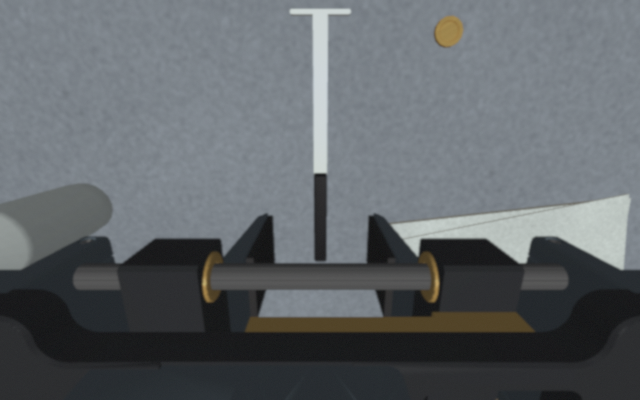

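Run:
```python
from geo import *
import pickle
C=pickle.load(open("w12.pkl","rb"))
for n,u,v,z in (("disc",449,31,5),("head",320,11.5,4)):
    w=p2w("",u,v,z,C);print(n,w,toS(w))
print(env.job_done())
```

```text
disc [699.76418394 136.09797887   5.        ] [-135.45475921   20.70925566]
head [706.54766051  -2.22601096   4.        ] [-126.10177846  158.88328892]
the job is handed in; nothing more can be done
None
```

I dragged the disc out from under the shelf, and it now lies wholly in front of it. The rake lies flat on open bench, clear of the shelf and released. I handed the job in at about 25 s of the 72 s.

**How it went:** I went in on the side away from the foot and touched the back wall lightly, at about 2 N. The blade then rested on the bench with about 3–4 N. I slid the head behind the disc and pulled the disc out in the corner between head and stem.

**Last checks:**
- **Disc:** its centre is about 60 mm in front of the shelf's front edge.
- **Rake:** its head is about 50 mm in front of that edge and about 140 mm to the side of the disc.
- **Shelf:** in the pictures the rack and pot have not visibly moved.
- **Gripper:** it was open, about 200 mm above the bench and touching nothing.

**What disagreed:**
- **Wall contact:** it came about 4 mm later than my camera-based estimate. I took that as calibration or grip offset and went by the feel.
- **Rake turn:** an early turn moved the head about 12 mm further sideways than I meant. This nudged the disc towards the foot, but the measured force did not rise noticeably.
- **First lay-down:** the rear of the rake rested on the edge of the papers on the bench. I picked it up again and laid it on bare bench. The papers do not appear to have moved, but I did not measure them.

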